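# Lever open the inlay box and present the ball dish to the zither

## Task

Lever up the lid of the shut wooden box with the blade of the palette knife under the lid's overhanging lip (not with the fingers), swing the lid fully back so that it stays open, and lay the knife back down flat on the bench. Then take the white dish by its upright handle, lift it level out of the box with the brass ball staying in its middle, and turn it a quarter turn so that its spout points squarely across at the green zither. Finish while still holding the dish there, level, still and at least 10 cm above the bench, touching nothing else; leave the bowl, the cup and the jar where they are.

Things in the scene. Friction and masses are not known exactly. Their poses are not given: they have to be found in the camera images.
- box: Fixed low open-topped wooden box under the lid, 164 x 164 mm, 45 mm high, walls and floor 6 mm. Origin: centre of its underside, on the bench. Its own -x side is the front (lip side, facing roughly the robot's right), +x the hinge side, z up.
- lid (a joint): Hinge of the box's lid, rad: 0 shut, grows as the front edge rises, stop at 1.75 (a little past upright). Stiff hinge: it stays at any angle it is left at; about 0.2 N m moves it (1 to 2 N at the lip).
- lid_lip (a point): Middle of the lid's front edge, at its underside. The lid is a flat board, 178 mm from lip to hinge, 168 mm wide, 6 mm thick; its underside is 1 mm above the box's rim (46 mm above the bench when shut). It overhangs the box's front by 14 mm, open air below. Axes turn with the lid; x points from lip to hinge.
- lid_hinge (a point): Middle of the hinge line, on the top of the box's +x rim, 45 mm above the bench; the hinge line runs along the box's y. Axes turn with the lid; its x points from the lip to the hinge.
- knife: Loose palette knife, 210 mm long, 70 g, flat on the bench. x runs along it towards the blade's tip, z up. Origin: underside of the handle at its blade end. Straight wooden handle 110 mm long (x -110 to 0), 16 mm wide, 20 mm high; thin neck; steel blade x 15 to 100 mm, 20 mm wide, 3 mm thick, its mid-plane 10 mm above the underside.
- knife_tip (a point): End of the knife's blade, at half its thickness.
- knife_grip (a point): A good place to grip the knife's handle from above, 12 mm above its underside, 25 mm behind the handle's blade end, 125 mm behind the tip.
- dish: Loose white dished plate, 95 mm across, 22 mm high, 160 g, on a 64 mm foot in the box. Origin: centre of its underside; z up, x towards the spout (22 mm wide beak). Along -x an upright handle fin, 10 mm thick across y, x -44 to -80 mm, z 6 to 34 mm. At first the spout points to the box's hinge side, the handle to its front. The hollow is a 10 degree cone: tilt or jerks roll the ball out.
- dish_center (a point): Middle (lowest point) of the dish's hollow, 9 mm above the dish's underside.
- dish_handle (a point): Middle of the dish's handle fin, to be pinched across the dish's y from above: 66 mm from the dish's centre along -x, 22 mm above its underside.
- dish_spout (a point): End of the dish's spout, 62 mm from the centre along +x, 20 mm up.
- ball_center (a point): Centre of the loose brass ball, 24 mm in diameter, 50 g, resting in the middle of the dish (its centre 12 mm above dish_center).
- zither: Fixed green lacquered zither, 1 m long and 170 mm wide, 52 mm high, lying across the far side of the bench. Origin: on the bench under the middle of its long edge nearest the robot. Its y runs along its length, its x across it, away from the robot: the dish's spout is to point along this x.
- bowl: White bowl, 140 mm across, 60 mm high, beyond the box on the robot's left; leave alone. Origin: centre of the underside.
- cup: Small white cup, 60 mm across, 40 mm high, to the robot's right; leave alone. Origin: centre of the underside.
- jar: Amber glass jar, 56 mm across, 70 mm high, to the robot's right; leave alone. Origin: centre of the underside.

How it is judged:
By the outcome, as a careful person would: the job done as asked, in the order asked, and still so for the second after the job is handed in, while the arm keeps its last pose, push and grip.
It also fails if it takes over 72 s, if anything falls off the work surface, if the arm or the gripper's body presses on something with over 40 N, if the wrist force passes 120 N, or if a joint passes its speed limit or range.

## Robot

A 7-joint arm with a two-finger parallel gripper is mounted at the origin on the work surface. World frame = base frame: x ahead of the robot, y to its left, z up, the work surface at z = 0. Lengths are in m, angles in rad, forces in N, time in s.
With the tool pointing down it reaches from about 0.4 to 0.85 m from the base axis. Payload 4.5 kg.
Tool frame: the origin (TCP) lies on the centre line of the jaws, within the pads' length; the fingertips stand r.tip_extent ahead of it and the grasp point (between the pads) is the TCP (r.tip_extent is the distance from the TCP to the fingertips, in m); z points along the fingers, y is the line along which they close (so a half turn about z gives the same grasp; the last joint's range is limited). The gripper opens to 88 mm and grips with 3 to 60 N. Pads are 18 mm wide; open, the fingers measure 123 mm over their backs; the gripper's body (75 mm by 187 mm) begins 45 mm behind the grasp point.
Start: joints at [-1.259, 0.689, -0.195, 1.565, 0.157, 0.902, -0.215], TCP at [0.171, 0.601, 0.258] pointing down, gripper open.
Joint ranges: [-3.01, 3.01], [-0.46, 2.08], [-1.47, 1.51], [0.13, 2.56], [-1, 4.14], [0.04, 2.09], [-2.66, 2.66]. Speed limits (rad/s): [2.57, 2.57, 3.14, 3.14, 3.14, 3.14, 3.14].

## Interface

Orientations are given as a unit quaternion [x, y, z, w].
In Python, from plant import sensors, vision, finish_job, r gives the robot as it stands. The module is installed in compiled form; this text tells all that it offers.
- The arm moves only by the tool step_arm, never from a script. Its argument "steps" is a list of rows, each a list of 2 entries, a list of its own where there are three numbers: the shift along the tool's x, y, z in cm, then the turn, a rotation vector about the tool's x, y, z in degrees. A call has 1 to 12 rows; each row shifts and turns the commanded pose from where the row before left it, along the tool's axes as they then stand; what a row does not reach is not made up. A row lasts 1/8 s, in which the tool goes at most 62.5 mm and 10.7 degrees, less where a joint would pass 70% of its speed; a pose out of reach is approached as far as the arm can. A call with a gripper value outside its range is refused whole. "claw" is the opening, from -1 (shut) to 1 (fully open), set as the call begins (left out, the last holds). The fingers move at their own pace and stop on an object; "grip_force" is the grip in N (left out, the last holds). Time passes only in rows, so rows that do not move let the fingers close. It gives the time, the measured TCP pose, the force, the opening and the grip force at its end, in the units of the state.
- sensors.get_state(): the state, without advancing time (a new reading comes with each control period).
- vision.snapshot(name): name is "scene" or "top"; returns a dict with "img" (420x560x3 uint8, red, green, blue), "fx", "fy", "cx", "cy" (pixels), "position" and "rotation" of the camera in the world. Camera axes: x right, y down, z forward; pixel columns grow to the right and rows downward; lengths in m; the calibration is good to about 2 mm. A picture is of the moment at which its call begins. There is no depth.
- finish_job(): hands the job in; it is judged then, once.
The state is a dict: "clock": time; "q": joint angles; "qd": joint speeds; "joint_torque": joint torques, N m; "tool_pos": TCP position; "eef_rot": TCP orientation; "contact_force": force on the tool from outside, world axes, zero at the start; "moment": the same for the moment, N m; "opening": opening from 0.0 (shut) to 1.0 (fully open); "finger_force": force on a finger pad.
Only numpy, scipy, OpenCV 4.12 (cv2) and the standard library are available. Lean on these libraries where they do the work, as an engineer would, in place of code of your own. Each camera call takes 0.05 s, during which the arm holds its last target. There are 200 camera calls.

## Working session

There is one attempt and no reset: what is moved stays moved. The work goes in short steps, Python scripts to look and compute and a tool call to move; the robot and the scene stay as the last step left them, time stands still between calls to the robot, and variables do not carry over. Pictures are saved under pics/ and viewed, at most 10 in all, crops included, and the job is handed in when it is done.

Besides the shell and the picture viewer there is one more tool, called after "Emit:" as name(argument=value, ...) on one line, values as JSON. step_arm: Moves the arm, as the interface text tells. Its arguments: {"type":"object","properties":{"steps":{"type":"array"},"claw":{"type":"number"},"grip_force":{"type":"number"}},"required":["steps"]}

```bash
mkdir -p pics; ls
python3 - <<'E'
from plant import sensors, vision, r
import cv2
s=sensors.get_state();print(s);print(r.tip_extent)
for n in("scene","top"):
    d=vision.snapshot(n);cv2.imwrite(f"pics/{n}0.png",d["img"][:,:,::-1]);print(n,[d[k] for k in("fx","fy","cx","cy","position","rotation")])
E
```

```text
pics
{'clock': 0.0, 'q': array([-1.25920955,  0.6899771 , -0.19451409,  1.56631258,  0.15730827,
        0.90251141, -0.21512332]), 'qd': array([-0.00075333, -0.0005514 ,  0.00162562, -0.00035771, -0.00103807,
        0.00101101,  0.00061217]), 'joint_torque': array([ 3.34314418e-04, -5.27560008e+01, -1.26711454e+00, -1.53432155e+01,
       -5.26886329e-02,  6.30713505e-03,  1.65959991e-04]), 'tool_pos': array([0.17127917, 0.60046325, 0.25692269]), 'eef_rot': array([ 1.38416279e-01,  9.90373722e-01, -9.06229492e-04, -5.62369422e-05]), 'contact_force': array([ 0.08521131, -0.05211877, -0.22378864]), 'moment': array([-0.00204358, -0.03529182,  0.03602666]), 'finger_force': 0.0, 'opening': 1.0006540343815933}
0.019
scene [542.8437401991374, 542.8437401991374, 272.9391417676333, 209.48872513132508, array([ 1.23834325, -0.54259636,  1.44302848]), array([ 0.86739952,  0.41331701, -0.11628911, -0.25152328])]
top [381.64913921439, 381.64913921439, 277.37815306747484, 213.80350337670117, array([0.42698905, 0.0019948 , 1.0940648 ]), array([-0.70512274,  0.70523515, -0.05575674,  0.0483373 ])]
```

View pics/scene0.png

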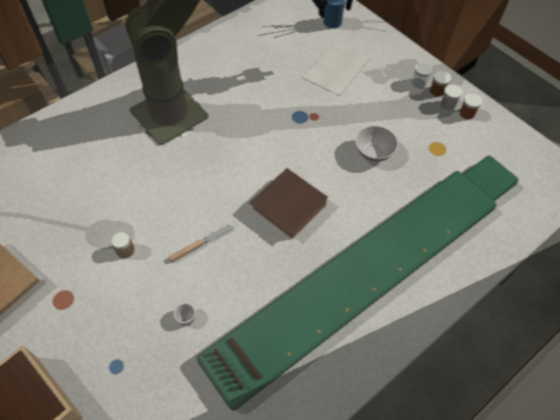

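View pics/top0.png

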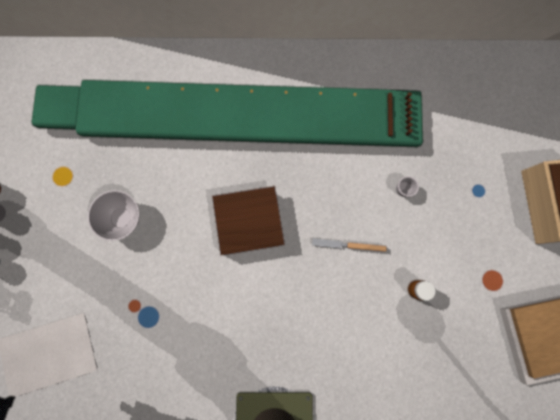

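The scene view shows the shut dark lid at about (289,202), the knife from (167,260) to (232,228), the jar at (122,245), the cup at (185,314) and the bowl at (377,145). In the top view the lid is centred at (248,221). The knife runs from its tip at (313,243) to its handle end at (387,248), so it points at the lip on the lid's right side. The zither's near edge runs from about (78,134) to (420,146).

```bash
cat > h.py <<'E'
import numpy as np, cv2
from scipy.spatial.transform import Rotation as R
from plant import sensors, vision, r
def snap(n,save=None):
    d=vision.snapshot(n)
    if save: cv2.imwrite(f"pics/{save}.png",d["img"][:,:,::-1])
    return d
def ray(d,px,z):
    px=np.atleast_2d(px).astype(float)
    v=np.c_[(px[:,0]-d["cx"])/d["fx"],(px[:,1]-d["cy"])/d["fy"],np.ones(len(px))]
    q=np.array(d["rotation"]); M=R.from_quat(q).as_matrix() if q.shape==(4,) else q
    v=v@M.T; p=np.array(d["position"]); t=(z-p[2])/v[:,2]
    return p+t[:,None]*v
def proj(d,P):
    M=R.from_quat(d["rotation"]).as_matrix(); c=(np.atleast_2d(P)-d["position"])@M
    return np.c_[c[:,0]/c[:,2]*d["fx"]+d["cx"],c[:,1]/c[:,2]*d["fy"]+d["cy"]]
def mask(d,roi,f):
    x0,y0,x1,y1=roi; m=np.zeros(d["img"].shape[:2],np.uint8)
    hsv=cv2.cvtColor(d["img"],cv2.COLOR_RGB2HSV).astype(int)
    m[y0:y1,x0:x1]=(f(hsv[...,0],hsv[...,1],hsv[...,2])*255)[y0:y1,x0:x1]
    return m
def big(m):
    c,_=cv2.findContours(m,cv2.RETR_EXTERNAL,cv2.CHAIN_APPROX_NONE)
    return max(c,key=cv2.contourArea)
def tool():
    s=sensors.get_state(); return s,np.array(s["tool_pos"]),R.from_quat(s["eef_rot"])
E
python3 - <<'E'
from h import *
np.set_printoptions(precision=4,suppress=True)
for n,roiL,roiK,roiH in(("top",(195,170,300,270),(300,225,400,265),(335,235,400,260)),("scene",(235,155,345,250),(150,215,240,275),(150,235,212,275))):
    d=snap(n)
    im=d["img"]
    print(n,"lid px",im[221,248] if n=="top" else im[202,289], "handle",im[247,370] if n=="top" else im[250,185],"bench",im[280,300])
    m=mask(d,roiL,lambda h,s,v:(v<85)&(s>90)&((h<20)|(h>165))); c=big(m)
    q=cv2.approxPolyDP(c,8,True)[:,0]; print("lid poly",q.tolist(),"minrect",cv2.boxPoints(cv2.minAreaRect(c)).tolist())
    w=ray(d,q,0.052 );print(w[:,:2], np.linalg.norm(w-np.roll(w,1,0),axis=1))
    m=mask(d,roiH,lambda h,s,v:(s>90)&(h<25)&(v>80)); c=big(m); p=ray(d,c[:,0],0.015)[:,:2]
    (a,b),(e,f),g=cv2.minAreaRect(p.astype(np.float32)*1000); print("handle c",a,b,e,f,g)
    vx=cv2.fitLine(p.astype(np.float32),cv2.DIST_L2,0,.01,.01).ravel();print("dir",vx, cv2.contourArea(c), c[:,0].min(0),c[:,0].max(0))
    t=(p-[a/1000,b/1000])@vx[:2]; print("extents",t.min(),t.max())
    px=[(313,243)] if n=="top" else [(232,228)]; print("tip",ray(d,px,0.01))
d=snap("top"); m=mask(d,(85,60,385,160),lambda h,s,v:(h>60)&(h<95)&(s>100)&(v>35))
xs=np.arange(90,380,5); e=np.array([(x,np.nonzero(m[:,x])[0].max()) for x in xs]); P=ray(d,e,0.052)[:,:2]; print("zith near edge",np.polyfit(P[:,1],P[:,0],1),P[0],P[-1])
e=np.array([(x,np.nonzero(m[:,x])[0].min()) for x in xs]); P=ray(d,e,0.052)[:,:2]; print("far",np.polyfit(P[:,1],P[:,0],1))
E
```

```text
top lid px [79 47 30] handle [174 133  94] bench [192 186 183]
lid poly [[273, 188], [214, 197], [222, 253], [283, 243]] minrect [[211.7567596435547, 196.54054260253906], [273.8648681640625, 186.18919372558594], [283.48651123046875, 243.91893005371094], [221.37838745117188, 254.27027893066406]]
[[ 0.6544  0.0031]
 [ 0.6287  0.1667]
 [ 0.474   0.1414]
 [ 0.5011 -0.0243]] [0.1557 0.1656 0.1567 0.1679]
handle c 493.0760192871094 -261.5185852050781 105.50747680664062 13.537151336669922 84.27608489990234
dir [ 0.0996  0.995   0.4932 -0.2622] 137.5 [348 243] [385 250]
extents -0.05275321299938116 0.05275342689032203
tip [[ 0.5041 -0.1107  0.01  ]]
scene lid px [83 63 52] handle [172 141 110] bench [130 130 122]
lid poly [[324, 197], [299, 181], [273, 218], [287, 223], [306, 207], [299, 226]] minrect [[265.5000305175781, 210.50001525878906], [301.5000305175781, 174.50001525878906], [326.0000305175781, 199.00001525878906], [290.0000305175781, 235.00001525878906]]
[[ 0.6286  0.1673]
 [ 0.5346  0.1466]
 [ 0.5886 -0.0024]
 [ 0.6284  0.0191]
 [ 0.6213  0.1003]
 [ 0.6587  0.0402]] [0.1306 0.0962 0.1584 0.0452 0.0815 0.0708]
handle c 494.39111328125 -256.5899963378906 95.2017593383789 8.306446075439453 85.7442626953125
dir [ 0.1     0.995   0.4936 -0.2573] 31.0 [172 241] [200 257]
extents -0.04764129263599499 0.04754549435181755
tip [[ 0.518  -0.1059  0.01  ]]
zith near edge [0.0302 0.7927] [0.807  0.5215] [ 0.7826 -0.287 ]
far [0.0293 0.9531]
```

```bash
cat >> h.py <<'E'
def yawR(yaw,pitch=0):
    "tool down, tool x along yaw (deg); pitch>0 raises tool x"
    return R.from_euler('z',yaw,degrees=True)*R.from_euler('y',-pitch,degrees=True)*R.from_matrix(np.diag([1,-1,-1.]))
def plan(p1,R1,n,p0=None,R0=None):
    if p0 is None: _,p0,R0=tool()
    w=(R0.inv()*R1).as_rotvec()/n
    A=sum(R.from_rotvec(w*k).as_matrix() for k in range(n))
    dd=np.linalg.solve(A,R0.inv().apply(np.array(p1)-p0))
    print(n,"rows: shift cm",np.round(dd*100,3),"turn deg",np.round(np.degrees(w),3)); return dd,w
E
python3 - <<'E'
from h import *
np.set_printoptions(precision=4,suppress=True)
_,p,Q=tool(); print(Q.as_matrix())
k=np.array([.0997,.995,0]); g=np.array([.493,-.2615,0])+.035*k; print(g)
plan([g[0],g[1],.15],yawR(84.3),24)
d=snap("top"); x0,y0,x1,y1=190,165,305,275
g4=cv2.resize(d["img"][y0:y1,x0:x1],None,fx=8,fy=8,interpolation=cv2.INTER_CUBIC)
g4=cv2.GaussianBlur(g4[...,0],(0,0),4); t,m=cv2.threshold(g4,125,255,cv2.THRESH_BINARY_INV)
c=big(m); q=cv2.approxPolyDP(c,50,True)[:,0]; q=(q+.5)/8-.5+[x0,y0]; w=ray(d,q,.052); print(q,w[:,:2],np.linalg.norm(w-np.roll(w,1,0),axis=1),w.mean(0))
E
```

```text
[[-0.9617  0.2743 -0.0002]
 [ 0.2743  0.9617 -0.0008]
 [-0.0001 -0.0008 -1.    ]]
[ 0.4965 -0.2267  0.    ]
24 rows: shift cm [-3.894 -1.     0.448] turn deg [-0.002  0.001  3.324]
[[290.6875 199.5625]
 [273.4375 186.0625]
 [212.4375 195.5625]
 [220.3125 253.8125]
 [241.9375 262.1875]
 [299.3125 252.9375]] [[ 0.6217 -0.046 ]
 [ 0.6599  0.0019]
 [ 0.6327  0.1711]
 [ 0.4718  0.1459]
 [ 0.4492  0.087 ]
 [ 0.4741 -0.0686]] [0.1493 0.0613 0.1714 0.1629 0.0631 0.1576] [0.5516 0.0486 0.052 ]
```

Emit:
step_arm(steps=[[[-3.9,-1.0,0.45],[0,0,3.3]],[[-3.9,-1.0,0.45],[0,0,3.3]],[[-3.9,-1.0,0.45],[0,0,3.3]],[[-3.9,-1.0,0.45],[0,0,3.3]],[[-3.9,-1.0,0.45],[0,0,3.3]],[[-3.9,-1.0,0.45],[0,0,3.3]],[[-3.9,-1.0,0.45],[0,0,3.3]],[[-3.9,-1.0,0.45],[0,0,3.3]],[[-3.9,-1.0,0.45],[0,0,3.3]],[[-3.9,-1.0,0.45],[0,0,3.3]],[[-3.9,-1.0,0.45],[0,0,3.3]],[[-3.9,-1.0,0.45],[0,0,3.3]]], claw=0)

```text
clock: 1.8
tool_pos: [0.4863, 0.2456, 0.2036]
eef_rot: [0.467, 0.885, 0.0, 0.0]
contact_force: [1.2, -0.5, 0.6]
opening: 0.496
finger_force: 0.0
```

Emit:
step_arm(steps=[[[-3.9,-1.0,0.45],[0,0,3.3]],[[-3.9,-1.0,0.45],[0,0,3.3]],[[-3.9,-1.0,0.45],[0,0,3.3]],[[-3.9,-1.0,0.45],[0,0,3.3]],[[-3.9,-1.0,0.45],[0,0,3.3]],[[-3.9,-1.0,0.45],[0,0,3.3]],[[-3.9,-1.0,0.45],[0,0,3.3]],[[-3.9,-1.0,0.45],[0,0,3.3]],[[-3.9,-1.0,0.45],[0,0,3.3]],[[-3.9,-1.0,0.45],[0,0,3.3]],[[-3.9,-1.0,0.45],[0,0,3.3]],[[0,0,0],[0,0,0]]])

```text
clock: 3.3
tool_pos: [0.5115, -0.1924, 0.1539]
eef_rot: [0.721, 0.693, -0.001, 0.0]
contact_force: [0.3, -0.3, 0.4]
opening: 0.502
finger_force: 0.0
```

Run:
```python
from h import *
s,p,Q=tool(); print(p,Q.as_matrix().round(3),s["q"].round(2),s["opening"])
plan([.4965,-.2267,.06],yawR(84.3),6)
```

```text
[ 0.51145167 -0.1923807   0.15394394] [[ 0.039  0.999 -0.001]
 [ 0.999 -0.039 -0.002]
 [-0.003 -0.001 -1.   ]] [ 0.27  0.74  0.01  1.9  -0.01  0.5   0.24] 0.5023337460321038
6 rows: shift cm [-0.585 -0.211  1.567] turn deg [-0.01   0.024  0.582]
```

Emit:
step_arm(steps=[[[-0.59,-0.21,1.57],[0,0,0.58]],[[-0.59,-0.21,1.57],[0,0,0.58]],[[-0.59,-0.21,1.57],[0,0,0.58]],[[-0.59,-0.21,1.57],[0,0,0.58]],[[-0.59,-0.21,1.57],[0,0,0.58]],[[-0.59,-0.21,1.57],[0,0,0.58]],[[0,0,1.2],[0,0,0]],[[0,0,1.2],[0,0,0]],[[0,0,0.8],[0,0,0]],[[0,0,0.4],[0,0,0]],[[0,0,0],[0,0,0]],[[0,0,0],[0,0,0]]])

```text
clock: 4.8
tool_pos: [0.4986, -0.2228, 0.0243]
eef_rot: [0.739, 0.674, 0.0, 0.0]
contact_force: [-0.5, -0.4, 0.5]
opening: 0.497
finger_force: 0.0
```

Run:
```python
from h import *
s,p,Q=tool(); print(p,Q.as_matrix().round(3),s["contact_force"])
d=snap("scene"); cv2.imwrite("pics/g1.png",cv2.resize(d["img"][180:300,120:340,::-1],None,fx=3,fy=3,interpolation=cv2.INTER_CUBIC))
```

```text
[ 0.49860603 -0.22277566  0.0243403 ] [[ 0.092  0.996  0.001]
 [ 0.996 -0.092 -0.   ]
 [-0.     0.001 -1.   ]] [-0.46173023 -0.38991475  0.48345398]
```

View pics/g1.png

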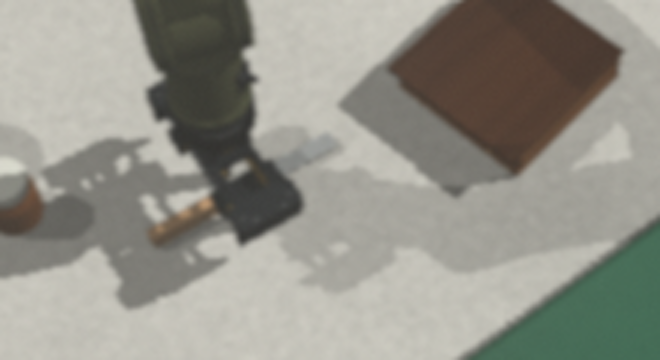

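The crop shows the gripper straddling the knife: handle at about (180,220), blade out the front at (310,150). I go down 3 mm and close.

Emit:
step_arm(steps=[[[-0.3,-0.2,0.15],[0,0,0.4]],[[0,0,0.15],[0,0,0]],[[0,0,0],[0,0,0]]])

```text
clock: 5.22
tool_pos: [0.496, -0.2255, 0.0209]
eef_rot: [0.741, 0.671, -0.0, -0.0]
contact_force: [0.2, -0.0, 0.0]
opening: 0.495
finger_force: 0.0
```

Emit:
step_arm(steps=[[[0,0,0],[0,0,0]],[[0,0,0],[0,0,0]],[[0,0,0],[0,0,0]],[[0,0,0],[0,0,0]],[[0,0,0],[0,0,0]]], claw=-1, grip_force=60)

```text
clock: 5.85
tool_pos: [0.4962, -0.2255, 0.021]
eef_rot: [0.741, 0.671, 0.0, 0.0]
contact_force: [1.0, -0.6, -0.3]
opening: 0.177
finger_force: 60.0
```

Run:
```python
from h import *
s,p,Q=tool(); u=np.array([np.cos(np.radians(99.1)),np.sin(np.radians(99.1)),0]); lip=np.array([.579,-.015,0])
t=lip-u*.155; t[2]=.041; print(t)
plan(t,yawR(99.1),9,p+[0,0,.02],Q)
```

```text
[ 0.6035145  -0.16804914  0.041     ]
9 rows: shift cm [0.621 1.205 0.   ] turn deg [ 0.002 -0.    -1.643]
```

Emit:
step_arm(steps=[[[0,0,-1],[0,0,0]],[[0,0,-1],[0,0,0]],[[0.62,1.2,0],[0,0,-1.64]],[[0.62,1.2,0],[0,0,-1.64]],[[0.62,1.2,0],[0,0,-1.64]],[[0.62,1.2,0],[0,0,-1.64]],[[0.62,1.2,0],[0,0,-1.64]],[[0.62,1.2,0],[0,0,-1.64]],[[0.62,1.2,0],[0,0,-1.64]],[[0.62,1.2,0],[0,0,-1.64]],[[0.62,1.2,0],[0,0,-1.64]],[[0,0,0],[0,0,0]]])

```text
clock: 7.35
tool_pos: [0.6042, -0.1668, 0.041]
eef_rot: [0.648, 0.761, 0.001, 0.0]
contact_force: [-0.8, 0.6, -1.7]
opening: 0.176
finger_force: 60.0
```

Run:
```python
from h import *
s,p,Q=tool(); print(p,Q.as_matrix().round(3),s["contact_force"])
ax=Q.as_matrix()[:,0]; tip=p+ax*.119-[0,0,.011]
d=snap("scene"); x0,y0,S=180,160,4
c=cv2.resize(d["img"][y0:y0+130,x0:x0+180,::-1],None,fx=S,fy=S,interpolation=cv2.INTER_CUBIC)
cv2.imwrite("pics/g2.png",c); print("tip world",tip,"crop px",(proj(d,tip)-[x0,y0])*S,"lip crop px",(proj(d,[[.579,-.015,.046]])-[x0,y0])*S)
t=snap("top","top2"); print("top px tip",proj(t,tip),"lip",proj(t,[.579,-.015,.052]))
```

```text
[ 0.60415976 -0.16681545  0.04098767] [[-0.16   0.987  0.001]
 [ 0.987  0.16   0.001]
 [ 0.001  0.001 -1.   ]] [-0.82758777  0.60807139 -1.72806264]
tip world [ 0.58516264 -0.04934161  0.03007444] crop px [[320.44608817 277.68938891]] lip crop px [[350.85691621 236.67463744]]
top px tip [[291.58681436 213.72440761]] lip [[279.53797667 214.75756227]]
```

View pics/g2.png

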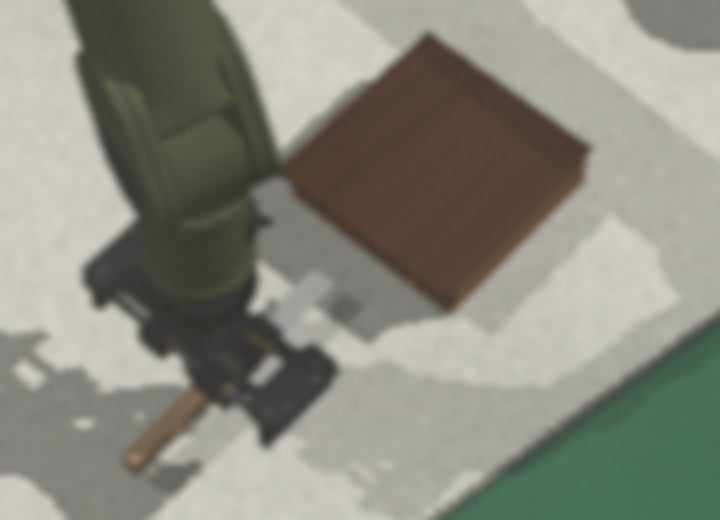

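The knife is held level. The blade tip is at crop (320,278), where predicted, and about 35 mm short of the lip edge, which runs from (285,180) to (450,305). Now I insert it.

Emit:
step_arm(steps=[[[0.8,0,0],[0,0,0]],[[0.8,0,0],[0,0,0]],[[0.8,0,0],[0,0,0]],[[0.8,0,0],[0,0,0]],[[0.6,0,0],[0,0,0]],[[0.5,0,0],[0,0,0]],[[0,0,0],[0,0,0]],[[0,0,0],[0,0,0]]])

```text
clock: 8.45
tool_pos: [0.5962, -0.1262, 0.041]
eef_rot: [0.649, 0.761, -0.0, 0.0]
contact_force: [-0.4, -0.1, -1.0]
opening: 0.175
finger_force: 60.0
```

Emit:
step_arm(steps=[[[0,0,-0.5],[0,0,0]],[[0,0,-0.5],[0,0,0]],[[0,0,-0.4],[0,0,0]],[[0,0,-0.3],[0,0,0]],[[0,0,-0.3],[0,0,0]],[[0,0,0],[0,0,0]]])

```text
clock: 9.2
tool_pos: [0.5962, -0.1258, 0.0612]
eef_rot: [0.649, 0.761, 0.0, 0.0]
contact_force: [0.4, 0.0, -0.7]
opening: 0.18
finger_force: 60.0
```

Run:
```python
from h import *
s,p,Q=tool(); print(p,s["contact_force"],s["moment"])
d=snap("scene"); x0,y0,S=180,160,4
cv2.imwrite("pics/g3.png",cv2.resize(d["img"][y0:y0+130,x0:x0+180,::-1],None,fx=S,fy=S,interpolation=cv2.INTER_CUBIC))
th=np.linspace(0.03,1.72,25); c=np.c_[-.169*np.cos(th),.169*np.sin(th)]
print(np.round(np.diff(c,axis=0)*100,2).tolist())
```

```text
[ 0.59624671 -0.12580588  0.06119498] [ 0.40592765  0.03568743 -0.65880817] [-0.19200984  0.01415836 -0.02060152]
[[0.08, 1.19], [0.16, 1.18], [0.24, 1.16], [0.32, 1.14], [0.4, 1.12], [0.48, 1.09], [0.56, 1.05], [0.63, 1.01], [0.7, 0.96], [0.77, 0.91], [0.83, 0.85], [0.89, 0.79], [0.94, 0.73], [0.99, 0.66], [1.03, 0.59], [1.07, 0.52], [1.11, 0.44], [1.13, 0.36], [1.16, 0.28], [1.17, 0.2], [1.18, 0.12], [1.19, 0.03], [1.19, -0.05], [1.18, -0.14]]
```

View pics/g3.png

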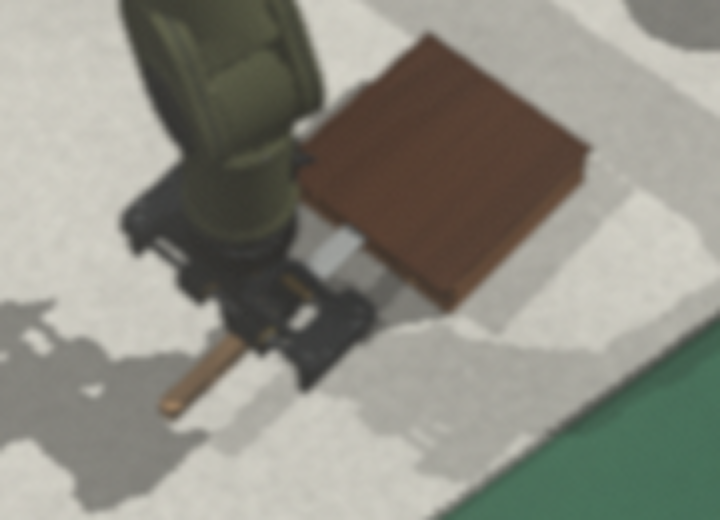

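The blade enters under the lip at about (355,238), and the moment reads -0.19 N m, so the lid is loaded. I slide in 3 mm more and start the arc.

Emit:
step_arm(steps=[[[0.3,0,0],[0,0,0]],[[0.08,0,-1.19],[0,0,0]],[[0.16,0,-1.18],[0,0,0]],[[0.24,0,-1.16],[0,0,0]],[[0.32,0,-1.14],[0,0,0]],[[0.4,0,-1.12],[0,0,0]],[[0.48,0,-1.09],[0,0,0]],[[0,0,0],[0,0,0]]])

```text
clock: 10.25
tool_pos: [0.5938, -0.1057, 0.1309]
eef_rot: [0.649, 0.761, 0.001, 0.001]
contact_force: [0.1, -0.4, -0.9]
opening: 0.177
finger_force: 60.0
```

Run:
```python
from h import *
s,p,Q=tool(); print(p,s["contact_force"],s["moment"])
d=snap("scene"); x0,y0,S=180,130,4
cv2.imwrite("pics/g4.png",cv2.resize(d["img"][y0:y0+140,x0:x0+180,::-1],None,fx=S,fy=S,interpolation=cv2.INTER_CUBIC))
u=np.array([-.158,.987,0]); tip=p+u*.119-[0,0,.011]; print((proj(d,tip)-[x0,y0])*S, (proj(d,p-u*.091-[0,0,.011])-[x0,y0])*S)
```

```text
[ 0.59378924 -0.10571149  0.1309459 ] [ 0.11253724 -0.43888162 -0.86654041] [-0.08016515  0.08527363  0.03930569]
[[375.81482991 280.66928246]] [[173.15242117 470.26256652]]
```

View pics/g4.png

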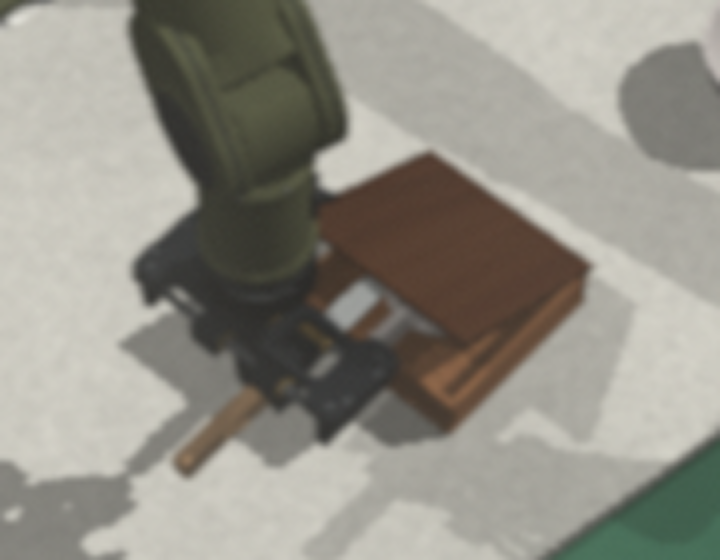

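The lid is open about 25° with the blade under its edge at (370,290), and the knife has not turned in the grip. I continue the arc.

Emit:
step_arm(steps=[[[0.56,0,-1.05],[0,0,0]],[[0.63,0,-1.01],[0,0,0]],[[0.7,0,-0.96],[0,0,0]],[[0.77,0,-0.91],[0,0,0]],[[0.83,0,-0.85],[0,0,0]],[[0.89,0,-0.79],[0,0,0]],[[0.94,0,-0.73],[0,0,0]],[[0.99,0,-0.66],[0,0,0]],[[1.03,0,-0.59],[0,0,0]],[[1.07,0,-0.52],[0,0,0]],[[0,0,0],[0,0,0]]])

```text
clock: 11.68
tool_pos: [0.5801, -0.0214, 0.211]
eef_rot: [0.648, 0.761, 0.001, 0.0]
contact_force: [-0.7, -1.0, -0.5]
opening: 0.173
finger_force: 60.0
```

Run:
```python
from h import *
s,p,Q=tool(); print(p,s["contact_force"],s["moment"])
d=snap("scene"); x0,y0,S=180,80,4
cv2.imwrite("pics/g5.png",cv2.resize(d["img"][y0:y0+150,x0:x0+180,::-1],None,fx=S,fy=S,interpolation=cv2.INTER_CUBIC))
u=np.array([-.158,.987,0]); tip=p+u*.119-[0,0,.011]; print((proj(d,tip)-[x0,y0])*S, (proj(d,p-u*.091-[0,0,.011])-[x0,y0])*S)
H=np.array([.579,-.015,.045])+.178*u; print("tip rel hinge u,z",(tip-H)@u,tip[2]-.045)
```

```text
[ 0.58012784 -0.0213678   0.21096887] [-0.73460156 -1.01414747 -0.51049085] [-0.08045387  0.0033481   0.02444682]
[[456.31252717 344.45166276]] [[253.64538458 530.54681424]]
tip rel hinge u,z -0.06541206765503409 0.15496886860034764
```

View pics/g5.png

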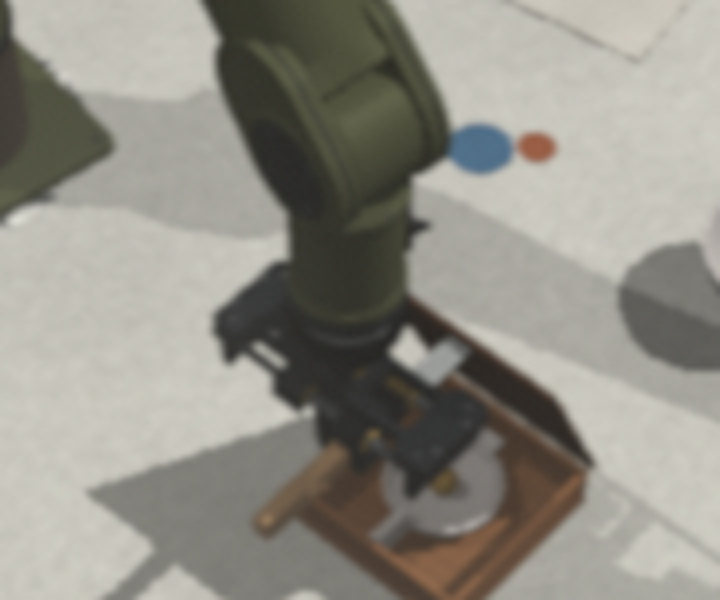

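The lid stands at about 67° with the blade tip against its underside at (465,345). The dish and ball are visible in the box. I push on over the top.

Emit:
step_arm(steps=[[[1.1,0,-0.4],[0,0,0]],[[1.1,0,-0.3],[0,0,0]],[[1.1,0,-0.2],[0,0,0]],[[1.1,0,-0.1],[0,0,0]],[[1.1,0,0],[0,0,0]],[[1.1,0,0],[0,0,0]],[[1.1,0,0.1],[0,0,0]],[[0.8,0,0.1],[0,0,0]],[[0.3,0,0],[0,0,0]],[[0,0,0],[0,0,0]]])

```text
clock: 12.98
tool_pos: [0.5658, 0.0639, 0.2184]
eef_rot: [0.649, 0.761, -0.0, -0.0]
contact_force: [0.2, -1.1, -1.3]
opening: 0.175
finger_force: 60.0
```

Emit:
step_arm(steps=[[[0.2,0,0],[0,0,0]],[[0.2,0,0],[0,0,0]],[[0,0,0],[0,0,0]]])

```text
clock: 13.35
tool_pos: [0.5652, 0.0677, 0.2185]
eef_rot: [0.649, 0.761, 0.0, -0.0]
contact_force: [-0.2, 0.0, -1.3]
opening: 0.178
finger_force: 60.0
```

Run:
```python
from h import *
s,p,Q=tool(); print(p,s["contact_force"],s["moment"])
u=np.array([-.158,.987,0]); tip=p+u*.119-[0,0,.011]
H=np.array([.579,-.015,.045])+.178*u; print("tip rel hinge u,z",(tip-H)@u,tip[2]-.045)
```

```text
[0.56524816 0.06769808 0.21846852] [-0.20637186  0.01395837 -1.31673387] [-0.14042105  0.09985782  0.01787206]
tip rel hinge u,z 0.02484695170322809 0.1624685247107423
```

Emit:
step_arm(steps=[[[0.2,0,0],[0,0,0]],[[0.2,0,0],[0,0,0]],[[0,0,0],[0,0,0]]])

```text
clock: 13.72
tool_pos: [0.5646, 0.072, 0.2185]
eef_rot: [0.649, 0.761, 0.0, -0.0]
contact_force: [0.3, 0.1, -0.7]
opening: 0.181
finger_force: 60.0
```

Emit:
step_arm(steps=[[[0.2,0,0],[0,0,0]],[[0,0,0],[0,0,0]]])

```text
clock: 13.98
tool_pos: [0.5643, 0.0739, 0.2185]
eef_rot: [0.649, 0.761, 0.0, -0.0]
contact_force: [0.2, 0.1, -1.2]
opening: 0.177
finger_force: 60.0
```

Emit:
step_arm(steps=[[[0.2,0,0],[0,0,0]],[[0,0,0],[0,0,0]]])

```text
clock: 14.22
tool_pos: [0.5642, 0.0742, 0.2186]
eef_rot: [0.649, 0.76, -0.001, 0.001]
contact_force: [0.2, -4.6, 0.4]
opening: 0.174
finger_force: 60.0
```

The stop is reached (Fy -4.6 N). I retreat and take the knife back to the bench.

Emit:
step_arm(steps=[[[-1.5,0,0],[0,0,0]],[[-3,0,0],[0,0,0]],[[-3,0,0],[0,0,0]],[[-3,0,0],[0,0,0]],[[-3,0,0],[0,0,0]],[[-3,0,0],[0,0,0]],[[-3,0,0],[0,0,0]],[[-1.5,0,0],[0,0,0]],[[0,0,0],[0,0,0]]])

```text
clock: 15.35
tool_pos: [0.597, -0.1327, 0.2184]
eef_rot: [0.65, 0.76, 0.0, -0.0]
contact_force: [0.5, 0.7, 0.1]
opening: 0.175
finger_force: 60.0
```

Run:
```python
from h import *
s,p,Q=tool(); print(p,s["contact_force"],s["moment"])
plan([.497,-.235,.06],yawR(84.3),9)
d=snap("scene","s6")
```

```text
[ 0.59701127 -0.13266905  0.21837862] [0.52127987 0.74758867 0.06137344] [0.00063355 0.08168159 0.02202514]
9 rows: shift cm [-1.092 -1.162  1.759] turn deg [ 0.    -0.003  1.628]
```

View pics/s6.png

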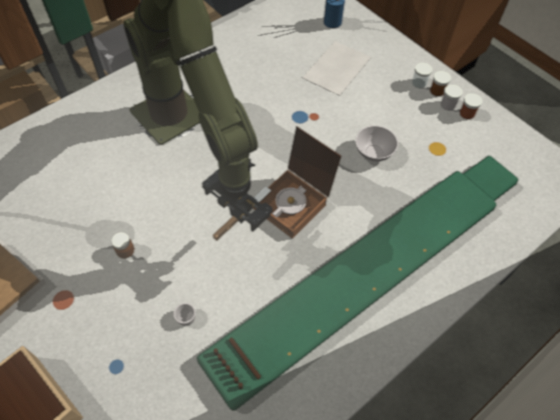

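The lid stands fully back (320,160), clear of the bowl, and the dish with the ball is at (290,201). The knife is still held, with its handle end at (217,234). Now I lay it down.

Emit:
step_arm(steps=[[[-1.1,-1.16,1.76],[0,0,1.63]],[[-1.1,-1.16,1.76],[0,0,1.63]],[[-1.1,-1.16,1.76],[0,0,1.63]],[[-1.1,-1.16,1.76],[0,0,1.63]],[[-1.1,-1.16,1.76],[0,0,1.63]],[[-1.1,-1.16,1.76],[0,0,1.63]],[[-1.1,-1.16,1.76],[0,0,1.63]],[[-1.1,-1.16,1.76],[0,0,1.63]],[[-1.1,-1.16,1.76],[0,0,1.63]],[[0,0,1.2],[0,0,0]],[[0,0,1],[0,0,0]],[[0,0,0],[0,0,0]]])

```text
clock: 16.9
tool_pos: [0.4982, -0.2337, 0.0376]
eef_rot: [0.74, 0.672, 0.0, -0.0]
contact_force: [-0.6, 0.2, -0.4]
opening: 0.178
finger_force: 60.0
```

Emit:
step_arm(steps=[[[0,0,0.6],[0,0,0]],[[0,0,0.5],[0,0,0]],[[0,0,0.2],[0,0,0]],[[0,0,0],[0,0,0]]])

```text
clock: 17.4
tool_pos: [0.4974, -0.2351, 0.025]
eef_rot: [0.741, 0.672, -0.0, -0.0]
contact_force: [-0.5, 0.4, -0.8]
opening: 0.172
finger_force: 60.0
```

Emit:
step_arm(steps=[[[0,0,0.2],[0,0,0]],[[0,0,0.1],[0,0,0]],[[0,0,0],[0,0,0]],[[0,0,0],[0,0,0]]])

```text
clock: 17.9
tool_pos: [0.4975, -0.2351, 0.0221]
eef_rot: [0.741, 0.672, 0.0, -0.0]
contact_force: [-0.1, -0.3, 0.3]
opening: 0.176
finger_force: 60.0
```

Emit:
step_arm(steps=[[[0,0,0],[0,0,0]],[[0,0,0],[0,0,0]],[[0,0,0],[0,0,0]]], claw=-0.4, grip_force=20)

```text
clock: 18.27
tool_pos: [0.4975, -0.2351, 0.0222]
eef_rot: [0.741, 0.672, 0.0, 0.0]
contact_force: [1.5, 0.3, 0.1]
opening: 0.302
finger_force: 0.0
```

Emit:
step_arm(steps=[[[0,0,-1],[0,0,0]],[[0,0,-2],[0,0,0]],[[0,0,-3],[0,0,0]],[[0,0,-3],[0,0,0]],[[-2,0,-3],[0,0,0]],[[-3,0,-2],[0,0,0]],[[-3,0,0],[0,0,0]],[[-3,0,0],[0,0,0]],[[0,0,0],[0,0,0]]])

```text
clock: 19.4
tool_pos: [0.4857, -0.3477, 0.1636]
eef_rot: [0.742, 0.67, -0.001, 0.001]
contact_force: [0.7, 0.6, -1.1]
opening: 0.304
finger_force: 0.0
```

Run:
```python
from h import *
s,p,Q=tool(); print(p,s["contact_force"],s["opening"])
d=snap("top"); x0,y0,S=190,140,4
a=cv2.resize(d["img"][y0:y0+130,x0:x0+200,::-1],None,fx=S,fy=S,interpolation=cv2.INTER_CUBIC)
cv2.imwrite("pics/t7.png",a)
snap("scene","s7")
```

```text
[ 0.4856588  -0.34771933  0.16362888] [ 0.69757277  0.63396437 -1.06022824] 0.30394281749595403
```

View pics/t7.png

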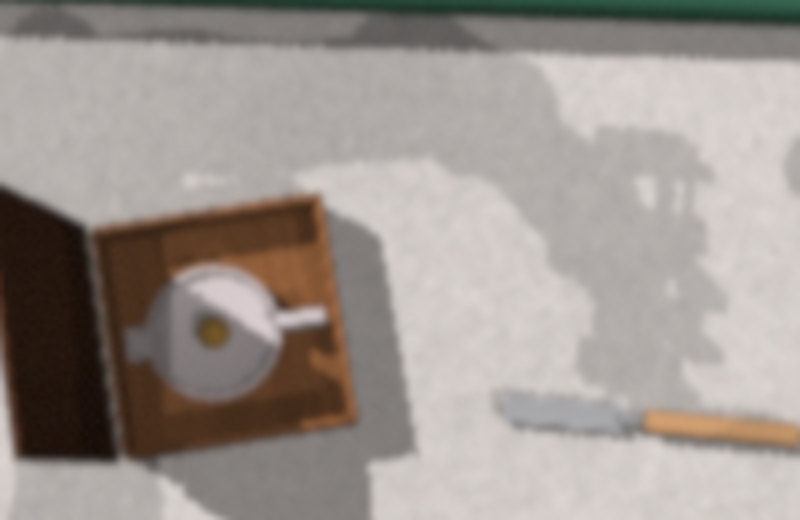

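The knife lies flat on the bench, from its tip at (500,408) to its handle at (800,435). In the open box the dish is centred at about (212,333) with the ball in its middle (212,332). The handle fin runs from (280,322) to (328,316) and the spout ends at (125,344).

Run:
```python
from h import *
np.set_printoptions(precision=4,suppress=True)
d=snap("top"); S=8; x0,y0,x1,y1=218,197,276,246
im=cv2.resize(d["img"][y0:y1,x0:x1],None,fx=S,fy=S,interpolation=cv2.INTER_CUBIC)
hsv=cv2.cvtColor(im,cv2.COLOR_RGB2HSV).astype(int)
m=((hsv[...,1]<60)&(hsv[...,2]>70)).astype(np.uint8)*255
n,l,st,ce=cv2.connectedComponentsWithStats(m)
h0,w0=m.shape; i=l[int((222.5-y0)*S),int((237-x0)*S)]
if i==0: i=1+np.argmax(st[1:,4])
print(st[i],h0,w0); b=(l==i).astype(np.uint8)*255
c=big(b); cv2.imwrite("pics/m.png",b)
toimg=lambda q:(np.asarray(q,float)+.5)/S-.5+[x0,y0]
body=cv2.morphologyEx(b,cv2.MORPH_CLOSE,np.ones((25,25))); body=cv2.morphologyEx(body,cv2.MORPH_OPEN,cv2.getStructuringElement(cv2.MORPH_ELLIPSE,(151,151)))
(cx,cy),rad=cv2.minEnclosingCircle(big(body)); M=cv2.moments(big(body)); ctr=toimg((M["m10"]/M["m00"],M["m01"]/M["m00"])); print("ctr",ctr,toimg((cx,cy)),rad/S)
C=ray(d,ctr,.027)[0]; print("dish centre",C)
pts=toimg(np.argwhere(b)[:,::-1]); P=ray(d,pts,.034)[:,:2]; 
u=np.array([-.158,.987]); t=(P-C[:2])@u; print("extents",t.min(),t.max())
hd=P[(t<-.056)&(t>-.076)&(abs((P-C[:2])@[.987,.158])<.02)]
H=ray(d,pts,.040)[:,:2]; H=H[(t<-.056)&(t>-.076)&(abs((P-C[:2])@[.987,.158])<.02)]
print("handle mean",H.mean(0),"C->H yaw",np.degrees(np.arctan2(*(C[:2]-H.mean(0))[::-1])),len(H),"halfwidth span",np.ptp((H-C[:2])@[.987,.158]))
f=cv2.fitLine(H.astype(np.float32),cv2.DIST_L2,0,.01,.01).ravel(); print(f)
yb=mask({"img":im},(0,0,w0,h0),lambda h,s,v:(h>12)&(h<32)&(s>100)&(v>60)); cc=toimg(np.argwhere((yb>0)&(np.hypot(*(np.indices(yb.shape)-np.array([cy,cx])[:,None,None]))<150))[:,::-1].mean(0)); print("ball",ray(d,cc,.027))
```

```text
[   26    74   403   271 61304] 392 464Traceback (most recent call last):
  File "<stdin>", line 14, in <module>
  File "h.py", line 24, in big
    return max(c,key=cv2.contourArea)
ValueError: max() iterable argument is empty
```

Run:
```python
from h import *
np.set_printoptions(precision=4,suppress=True)
d=snap("top"); S=8; x0,y0,x1,y1=218,197,276,246
im=cv2.resize(d["img"][y0:y1,x0:x1],None,fx=S,fy=S,interpolation=cv2.INTER_CUBIC)
hsv=cv2.cvtColor(im,cv2.COLOR_RGB2HSV).astype(int)
m=((hsv[...,1]<60)&(hsv[...,2]>70)).astype(np.uint8)*255
c=big(m); b=np.zeros_like(m); cv2.drawContours(b,[c],-1,255,-1)
toimg=lambda q:(np.asarray(q,float)+.5)/S-.5+[x0,y0]
body=cv2.morphologyEx(b,cv2.MORPH_OPEN,cv2.getStructuringElement(cv2.MORPH_ELLIPSE,(131,131)))
ce=cv2.fitEllipse(big(body)); ctr=toimg(ce[0]); print("ellipse",ctr,np.array(ce[1])/S)
C=ray(d,ctr,.027)[0]; print("dish centre",C)
pts=toimg(np.argwhere(b)[:,::-1]); u=np.array([-.158,.987]); v=np.array([.987,.158])
for nm,z,lo,hi in(("handle",.040,-.074,-.055),("spout",.026,.052,.060)):
    H=ray(d,pts,z)[:,:2]; t=(H-C[:2])@u; w=(H-C[:2])@v; print(nm,"extents",t.min(),t.max())
    H=H[(t>lo)&(t<hi)&(abs(w)<.025)]; k=H.mean(0); e=(C[:2]-k)*(1 if nm=="handle" else -1)
    print(k,"yaw",np.degrees(np.arctan2(e[1],e[0])),"w span",np.ptp((H-C[:2])@v))
o=im[:,:,::-1].copy(); cv2.drawContours(o,[c],-1,(0,0,255),1); cv2.drawContours(o,[big(body)],-1,(0,255,0),1); cv2.imwrite("pics/m2.png",o)
```

```text
ellipse [243.0167 222.7143] [33.2109 34.8332]
dish centre [0.56   0.0874 0.027 ]
handle extents -0.07958606842712264 0.06129279958995495
[0.5684 0.0234] yaw 97.5339660765427 w span 0.015907073740904082
spout extents -0.07980223341060852 0.06294777588791275
[0.5517 0.1428] yaw 98.46803833402495 w span 0.024702407194182666
```

View pics/m2.png

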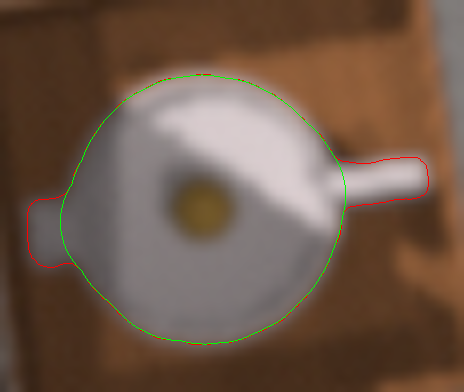

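The outlines fit: dish centre (0.560, 0.087), yaw about 98°, and the ball is centred in the hollow. Next is the handle.

Run:
```python
from h import *
plan([.568,.025,.11],yawR(98),14)
```

```text
14 rows: shift cm [2.625 0.614 0.377] turn deg [ 0.001 -0.005 -0.964]
```

Emit:
step_arm(steps=[[[2.62,0.61,0.38],[0,0,-0.96]],[[2.62,0.61,0.38],[0,0,-0.96]],[[2.62,0.61,0.38],[0,0,-0.96]],[[2.62,0.61,0.38],[0,0,-0.96]],[[2.62,0.61,0.38],[0,0,-0.96]],[[2.62,0.61,0.38],[0,0,-0.96]],[[2.62,0.61,0.38],[0,0,-0.96]],[[2.62,0.61,0.38],[0,0,-0.96]],[[2.62,0.61,0.38],[0,0,-0.96]],[[2.62,0.61,0.38],[0,0,-0.96]],[[2.62,0.61,0.38],[0,0,-0.96]],[[2.62,0.61,0.38],[0,0,-0.96]]], claw=-0.1)

```text
clock: 21.1
tool_pos: [0.5613, -0.0285, 0.1166]
eef_rot: [0.669, 0.744, 0.0, -0.0]
contact_force: [0.1, 0.0, 0.1]
opening: 0.45
finger_force: 0.0
```

Emit:
step_arm(steps=[[[2.62,0.61,0.38],[0,0,-0.96]],[[2,0.4,0.38],[0,0,-0.96]],[[0,0,0],[0,0,0]],[[0,0,0],[0,0,0]]])

```text
clock: 21.6
tool_pos: [0.5663, 0.0147, 0.109]
eef_rot: [0.658, 0.753, -0.001, 0.0]
contact_force: [-0.5, -0.7, -0.1]
opening: 0.452
finger_force: 0.0
```

Run:
```python
from h import *
s,p,Q=tool(); print(p,Q.as_matrix().round(3).tolist(),s["opening"],s["q"].round(2))
plan([.568,.025,.06],yawR(98),6)
```

```text
[0.5663303  0.01472512 0.10902141] [[-0.135, 0.991, -0.0], [0.991, 0.135, -0.001], [-0.001, -0.0, -1.0]] 0.451618695862596 [-0.12  0.83  0.03  1.87 -0.04  0.45  0.07]
6 rows: shift cm [0.166 0.051 0.817] turn deg [-0.004  0.01  -0.038]
```

Emit:
step_arm(steps=[[[0.17,0.05,0.82],[0,0,0]],[[0.17,0.05,0.82],[0,0,0]],[[0.17,0.05,0.82],[0,0,0]],[[0.17,0.05,0.82],[0,0,0]],[[0.17,0.05,0.82],[0,0,0]],[[0.17,0.05,0.82],[0,0,0]],[[0,0,0.8],[0,0,0]],[[0,0,0.8],[0,0,0]],[[0,0,0.7],[0,0,0]],[[0,0,0.5],[0,0,0]],[[0,0,0.2],[0,0,0]],[[0,0,0],[0,0,0]]])

```text
clock: 23.1
tool_pos: [0.5682, 0.0264, 0.0297]
eef_rot: [0.657, 0.754, 0.0, 0.0]
contact_force: [0.2, -0.3, 0.8]
opening: 0.452
finger_force: 0.0
```

Run:
```python
from h import *
s,p,Q=tool(); print(p,s["contact_force"])
d=snap("scene"); x0,y0,S=220,130,6
cv2.imwrite("pics/g8.png",cv2.resize(d["img"][y0:y0+100,x0:x0+130,::-1],None,fx=S,fy=S,interpolation=cv2.INTER_CUBIC))
```

```text
[0.56817795 0.02642995 0.02969412] [ 0.19552148 -0.26808135  0.75234714]
```

View pics/g8.png

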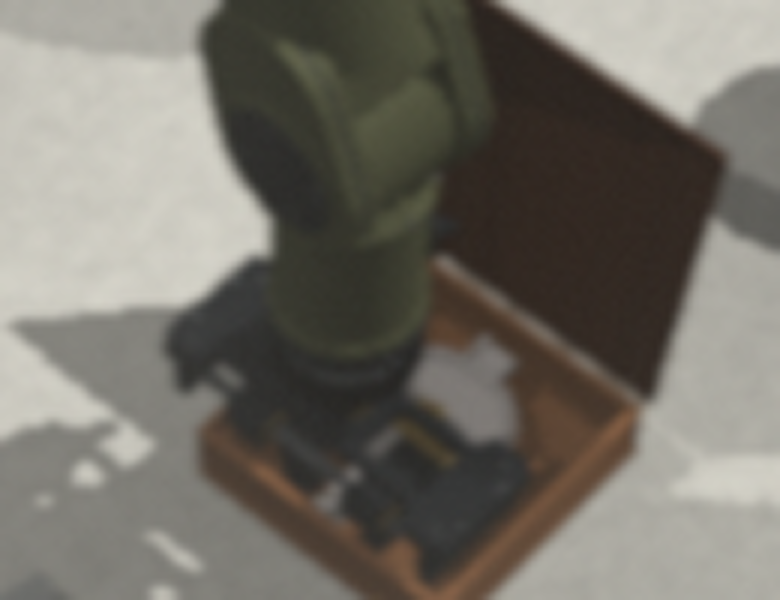

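That was my 11th picture, one over the limit of 10. I miscounted, so I'll view no more and check by numbers only. It shows the gripper down inside the box at the handle, with the lid upright and clear. I close gently.

Emit:
step_arm(steps=[[[0,0,0],[0,0,0]],[[0,0,0],[0,0,0]],[[0,0,0],[0,0,0]],[[0,0,0],[0,0,0]],[[0,0,0],[0,0,0]]], claw=-1, grip_force=10)

```text
clock: 23.78
tool_pos: [0.5683, 0.0265, 0.0298]
eef_rot: [0.657, 0.754, 0.0, 0.0]
contact_force: [-0.9, -0.5, 1.1]
opening: 0.111
finger_force: 10.0
```

Emit:
step_arm(steps=[[[0,0,0],[0,0,0]],[[0,0,0],[0,0,0]],[[0,0,0],[0,0,0]]], grip_force=60)

```text
clock: 24.15
tool_pos: [0.5683, 0.0265, 0.0298]
eef_rot: [0.657, 0.754, 0.0, 0.0]
contact_force: [-0.2, 0.6, 0.6]
opening: 0.103
finger_force: 60.0
```

```bash
cat > ball.py <<'E'
from h import *
import sys
np.set_printoptions(precision=4,suppress=True)
def find(n):
    "dish (white blob) and ball (brass blob) near where the held dish should be"
    s,p,Q=tool(); ax=Q.as_matrix()[:,0]; d=snap(n); B=p+ax*.064+[0,0,-.003]; pb=proj(d,B)[0]
    S=8; w=26; x0,y0=(np.round(pb)-w).astype(int); im=cv2.resize(d["img"][y0:y0+2*w,x0:x0+2*w],None,fx=S,fy=S,interpolation=cv2.INTER_CUBIC)
    hsv=cv2.cvtColor(im,cv2.COLOR_RGB2HSV).astype(int); yx=np.indices(hsv.shape[:2])
    near=np.hypot(yx[1]-w*S,yx[0]-w*S)<13*S
    m=((hsv[...,0]>12)&(hsv[...,0]<32)&(hsv[...,1]>95)&(hsv[...,2]>50)&near).astype(np.uint8)*255
    c=big(m); M=cv2.moments(c); q=(np.array([M["m10"],M["m01"]])/M["m00"]+.5)/S-.5+[x0,y0]
    g=ray(d,q,B[2])[0]; e=g-p
    print(n,"clock",s["clock"],"tcp",p,"ball area px",cv2.contourArea(c)/S**2,"px",q,"pred",pb,"ball along/across mm",1000*e@ax,1000*e@Q.as_matrix()[:,1])
    return d,im
s,p,Q=tool(); print(s["contact_force"],s["moment"],"yaw",np.degrees(np.arctan2(*Q.as_matrix()[[1,0],0])),"tilt z",Q.as_matrix()[:,2],s["opening"],s["finger_force"])
for n in sys.argv[1:]:
    try: find(n)
    except ValueError: print(n,"no ball seen")
E
python3 ball.py top scene
```

```text
[-0.1873  0.591   0.5624] [-0.0169 -0.0843  0.022 ] yaw 97.83146825675114 tilt z [ 0.0004  0.0001 -1.    ] 0.10333618060525512 59.99978452920914
top no ball seen
scene no ball seen
```

Emit:
step_arm(steps=[[[0,0,-0.1],[0,0,0]],[[0,0,-0.2],[0,0,0]],[[0,0,-0.3],[0,0,0]],[[0,0,-0.4],[0,0,0]],[[0,0,-0.4],[0,0,0]],[[0,0,-0.3],[0,0,0]],[[0,0,-0.2],[0,0,0]],[[0,0,-0.1],[0,0,0]],[[0,0,0],[0,0,0]]])

```text
clock: 25.38
tool_pos: [0.5681, 0.0265, 0.0497]
eef_rot: [0.657, 0.754, 0.0, -0.0]
contact_force: [-1.0, 0.6, -3.2]
opening: 0.104
finger_force: 60.0
```

```bash
python3 ball.py
python3 - <<'E'
from h import *
# spout end: visible? compare predicted spout-end height via scene picture white extent along dish axis
s,p,Q=tool(); ax=Q.as_matrix()[:,0]
for n in("scene","top"):
    d=snap(n); E=p+ax*.126+[0,0,-.003]; q=proj(d,E)[0]; a=proj(d,p+ax*.11+[0,0,-.003])[0]; k=(q-a)/np.linalg.norm(q-a)
    im=cv2.cvtColor(d["img"],cv2.COLOR_RGB2HSV)
    print(n,q.round(1),[tuple(im[tuple(np.round(q+k*t)[::-1].astype(int))][1:].tolist()) for t in range(-5,5)])
E
```

```text
[-1.0024  0.6317 -3.2082] [-0.1779  0.0814 -0.0126] yaw 97.8317700569248 tilt z [ 0.0001  0.0001 -1.    ] 0.10448915716981719 59.99978497624397
scene [303.5 184.5] [(17, 120), (15, 119), (17, 120), (15, 123), (20, 113), (20, 113), (62, 86), (92, 94), (60, 98), (60, 98)]
top [219.2 225.1] [(77, 96), (77, 96), (81, 95), (77, 96), (78, 95), (83, 95), (76, 97), (77, 96), (78, 95), (80, 96)]
```

Emit:
step_arm(steps=[[[0,0,-0.2],[0,0,0]],[[0,0,-0.4],[0,0,0]],[[0,0,-0.7],[0,0,0]],[[0,0,-0.9],[0,0,0]],[[0,0,-1],[0,0,0]],[[0,0,-1],[0,0,0]],[[0,0,-1],[0,0,0]],[[-0.1,0,-1],[0,0,0]],[[-0.2,0,-1],[0,0,0]],[[-0.3,0,-1],[0,0,0]],[[-0.4,0,-1],[0,0,0]],[[-0.5,0,-1],[0,0,0]]])

```text
clock: 26.98
tool_pos: [0.5702, 0.0112, 0.1523]
eef_rot: [0.657, 0.754, -0.0, -0.0]
contact_force: [-0.0, -0.3, -1.9]
opening: 0.109
finger_force: 60.0
```

Emit:
step_arm(steps=[[[-0.6,0,-1],[0,0,0]],[[-0.7,0,-0.9],[0,0,0]],[[-0.8,0,-0.7],[0,0,0]],[[-0.9,0,-0.5],[0,0,0]],[[-1,0,-0.3],[0,0,0]],[[-1,0,-0.1],[0,0,0]],[[-1,0,0],[0,0,0]],[[-1,0,0],[0,0,0]],[[-1,0,0],[0,0,0]],[[-1,0,0],[0,0,0]],[[-1,0,0],[0,0,0]],[[-1,0,0],[0,0,0]]])

```text
clock: 28.48
tool_pos: [0.5853, -0.098, 0.1867]
eef_rot: [0.657, 0.754, 0.0, -0.0]
contact_force: [-0.7, 0.2, -0.8]
opening: 0.106
finger_force: 60.0
```

Emit:
step_arm(steps=[[[-0.9,0,0],[0,0,0]],[[-0.8,0,0],[0,0,0]],[[-0.7,0,0],[0,0,0]],[[-0.6,0,0],[0,0,0]],[[-0.5,0,0],[0,0,0]],[[-0.4,0,0],[0,0,0]],[[-0.3,0,0],[0,0,0]],[[-0.2,0,0],[0,0,0]],[[-0.1,0,0],[0,0,0]],[[0,0,0],[0,0,0]],[[0,0,0],[0,0,0]]])

```text
clock: 29.85
tool_pos: [0.5913, -0.1417, 0.1867]
eef_rot: [0.657, 0.754, 0.0, -0.0]
contact_force: [0.9, 0.2, -3.0]
opening: 0.107
finger_force: 60.0
```

```bash
python3 ball.py top scene
```

```text
[ 0.8567  0.1887 -2.975 ] [-0.1658  0.0809  0.0072] yaw 97.84815855585678 tilt z [ 0.      0.0002 -1.    ] 0.10702311962342073 59.99969221651554
top clock 29.85 tcp [ 0.5913 -0.1417  0.1867] ball area px 52.484375 px [307.303  205.5118] pred [306.5676 205.4647] ball along/across mm 62.250700183342815 -0.3565754518338556
scene clock 29.9 tcp [ 0.5913 -0.1418  0.1867] ball area px 14.484375 px [251.9044 204.9588] pred [250.4712 206.5122] ball along/across mm 70.33546845796843 -0.6659019565084244
```

Emit:
step_arm(steps=[[[0,-0.11,0],[0,0,1]],[[0,-0.22,0],[0,0,2]],[[0.01,-0.33,0],[0,0,3]],[[0.015,-0.44,0],[0,0,4]],[[0.015,-0.44,0],[0,0,4]],[[0.015,-0.44,0],[0,0,4]],[[0.015,-0.44,0],[0,0,4]],[[0.015,-0.44,0],[0,0,4]],[[0.015,-0.44,0],[0,0,4]],[[0.015,-0.44,0],[0,0,4]],[[0.015,-0.44,0],[0,0,4]],[[0.015,-0.44,0],[0,0,4]]])

```text
clock: 31.45
tool_pos: [0.5469, -0.1315, 0.1868]
eef_rot: [0.885, 0.466, 0.0, -0.0]
contact_force: [-0.1, -0.1, -2.0]
opening: 0.109
finger_force: 60.0
```

Emit:
step_arm(steps=[[[0.015,-0.44,0],[0,0,4]],[[0.015,-0.44,0],[0,0,4]],[[0.015,-0.44,0],[0,0,4]],[[0.015,-0.44,0],[0,0,4]],[[0.015,-0.44,0],[0,0,4]],[[0.015,-0.44,0],[0,0,4]],[[0.015,-0.44,0],[0,0,4]],[[0.015,-0.44,0],[0,0,4]],[[0.015,-0.44,0],[0,0,4]],[[0.015,-0.44,0],[0,0,4]],[[0.01,-0.33,0],[0,0,3]],[[0,-0.22,0],[0,0,2]]])

```text
clock: 32.95
tool_pos: [0.5205, -0.091, 0.1868]
eef_rot: [0.996, 0.093, -0.0, -0.0]
contact_force: [0.2, 0.1, -1.4]
opening: 0.106
finger_force: 60.0
```

Emit:
step_arm(steps=[[[0,-0.11,0],[0,0,1]],[[0,-0.05,0],[0,0,0.5]],[[0,0,0],[0,0,0]],[[0,0,0],[0,0,0]]])

```text
clock: 33.45
tool_pos: [0.5204, -0.09, 0.1867]
eef_rot: [0.997, 0.081, 0.0, -0.0]
contact_force: [1.5, 0.5, -2.9]
opening: 0.106
finger_force: 60.0
```

```bash
python3 ball.py top scene
```

```text
[ 1.5197  0.4821 -2.9072] [-0.0053  0.2202  0.0005] yaw 9.331572874379951 tilt z [ 0.0001  0.0001 -1.    ] 0.10618698531164063 59.99967712908983
top no ball seen
scene clock 33.5 tcp [ 0.5204 -0.09    0.1867] ball area px 25.1484375 px [251.1628 205.5602] pred [250.3471 206.9909] ball along/across mm 62.50369022824109 -4.91879697845607
```

Emit:
step_arm(steps=[[[0,-0.11,0],[0,0,1]],[[0,-0.22,0],[0,0,2]],[[0.01,-0.275,0],[0,0,2.5]],[[0.01,-0.275,0],[0,0,2.5]],[[0,-0.165,0],[0,0,1.5]],[[0,-0.11,0],[0,0,1]],[[0,-0.055,0],[0,0,0.5]],[[0,0,0],[0,0,0]],[[0,0,0],[0,0,0]],[[0,0,0],[0,0,0]],[[0,0,0],[0,0,0]]])

```text
clock: 34.92
tool_pos: [0.5196, -0.0778, 0.1867]
eef_rot: [1.0, -0.015, 0.0, -0.0]
contact_force: [0.1, -0.2, -1.9]
opening: 0.108
finger_force: 60.0
```

```bash
python3 ball.py top scene
python3 - <<'E'
from h import *
np.set_printoptions(precision=4,suppress=True)
s,p,Q=tool(); M=Q.as_matrix(); ax=M[:,0]; ay=M[:,1]
for n in("scene","top"):
    d=snap(n,n+"F"); Cw=p+ax*.063+[0,0,0.0]; S=8; w=34; x0,y0=(proj(d,Cw)[0].round()-w).astype(int)
    im=cv2.resize(d["img"][y0:y0+2*w,x0:x0+2*w],None,fx=S,fy=S,interpolation=cv2.INTER_CUBIC); hsv=cv2.cvtColor(im,cv2.COLOR_RGB2HSV).astype(int)
    # predicted dish points: rim (z top=+22 => TCP-0..), spout end, relative to TCP
    for nm,a,b,z in(("spout",.125,0,-.004),("rim+y",.063,.0475,-.002),("rim-y",.063,-.0475,-.002),("rimfront",.063+.0475*.8,.0475*.6,-.002)):
        X=p+ax*a+ay*b+[0,0,z]; c0=p+ax*.063+[0,0,z]; q=proj(d,X)[0]; k=q-proj(d,c0)[0]; k/=np.linalg.norm(k)
        print(n,nm,q.round(1),[tuple(cv2.cvtColor(cv2.getRectSubPix(d["img"],(1,1),tuple(map(float,q+k*t))),cv2.COLOR_RGB2HSV)[0,0,1:].tolist()) for t in range(-5,6)])
E
```

```text
[ 0.1418 -0.2237 -1.9081] [0.0328 0.3292 0.0247] yaw -1.6660652441704558 tilt z [ 0.      0.0001 -1.    ] 0.10816229776645638 59.99972194433212
top no ball seen
scene clock 34.975 tcp [ 0.5196 -0.0778  0.1867] ball area px 26.2734375 px [251.153  205.5875] pred [250.3208 207.0092] ball along/across mm 61.64460412295921 -4.56155058690719
scene spout [263.7 222.4] [(15, 198), (15, 199), (15, 198), (16, 197), (15, 184), (15, 158), (15, 135), (14, 129), (16, 131), (16, 131), (16, 131)]
scene rim+y [236.  215.5] [(16, 180), (14, 178), (15, 172), (17, 169), (15, 174), (15, 190), (14, 200), (15, 203), (15, 203), (15, 202), (14, 201)]
scene rim-y [263.9 197.8] [(15, 156), (16, 141), (15, 117), (14, 106), (17, 120), (21, 135), (32, 120), (52, 93), (74, 76), (84, 73), (80, 73)]
scene rimfront [249.9 221.4] [(14, 182), (13, 191), (14, 197), (15, 191), (15, 170), (16, 159), (14, 177), (14, 198), (15, 202), (15, 200), (14, 198)]
top spout [307.5 180.6] [(19, 160), (15, 191), (12, 215), (9, 226), (8, 229), (8, 232), (8, 234), (8, 235), (8, 235), (8, 235), (7, 235)]
top rim+y [326.8 206. ] [(73, 73), (74, 72), (74, 72), (75, 71), (73, 70), (71, 68), (71, 68), (72, 67), (72, 67), (77, 66), (76, 64)]
top rim-y [287.5 204.8] [(42, 115), (26, 119), (18, 138), (14, 177), (11, 210), (12, 218), (13, 200), (12, 168), (13, 142), (13, 134), (11, 136)]
top rimfront [319.1 190.4] [(75, 61), (75, 61), (78, 59), (75, 58), (81, 63), (78, 65), (77, 60), (76, 54), (78, 49), (75, 51), (75, 51)]
```

Run:
```python
from plant import finish_job
print(finish_job())
```

```text
the job is handed in; nothing more can be done
None
```

I handed the job in at about 35 s: lid levered back to its stop with the knife, knife laid flat, dish held still about 16 cm up with the spout square to the zither to within my measurement. The ball measured centred after the lift and unmoved after the turn, but I viewed 11 pictures (limit 10), so the final pose was checked by numbers only and dish level is known only to about 2–3°.

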